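Seat a specimen carrier under the retaining block of an imaging stage

TASK

Gently put the specimen carrier with the yellow grip tab flat on the imaging stage and slide it, toe first, under the blue overhanging retaining block until it is fully home against the end stop hidden inside. Feel for the stop and press the carrier against it gently but clearly for a moment (about 7 N, never more than 15 N), then let go and leave it lying there touching the stop. Leave the spare carrier and everything else on the table where it is.

Things in the scene. Friction and masses are not known exactly. Their poses are not given: they have to be found in the camera images.
- carrier: The loose specimen carrier as a whole (about 0.16 kg): a flat black plate 104 x 50 x 8 mm with a white field, an amber specimen on it, and an upright yellow grip tab. Origin at the centre of the plate's underside; z up, x along the length from the tab end to the toe (toe edge at x = +52 mm). Starts flat on the table.
- carrier_tab (a point): Centre of the carrier's yellow grip tab, 28 mm above the plate's underside, 35 mm behind the plate's centre and 87 mm behind the toe edge; axes as the carrier's. The tab is 12 mm thick along x, 30 mm wide along y, 40 mm tall (8 to 48 mm above the underside). Pinch it from above across its 12 mm thickness.
- stage: Fixed imaging stage. Origin on the table under the middle of the deck, where open half and block meet; its x is the direction in which the carrier is slid in. Deck: bare white-painted plate 210 x 110 (y) x 12 mm, from x = -110 to 100 mm, its top 12 mm above the table. The half with x < 0 is open; the retaining block stands on the x > 0 half.
- mouth (a point): Middle of the mouth of the retaining block, on the deck's top (stage x = 25 mm), stage axes. Blue roof from here 75 mm inwards, 76 mm wide, underside 10 mm, top 18 mm above the deck. Side walls 10 mm high, inner faces at y = +-26.2 mm (1.2 mm clear of the carrier each side), beginning 5 mm before the mouth; lead-in flares before them widen to y = +-31 mm, 22 mm before the mouth.
- deepest (a point): A point on the deck's top, 48 mm inside the mouth (stage x = 73 mm), stage axes: the deepest place of the hidden end stop. Somebody left the stop's face anywhere from 18 to 48 mm inside the mouth; its place is not reported and cannot be seen: feel for it. The face is a springy buffer 36 mm wide that yields about 1 mm per 5 N, for 2.5 mm, then is rigid. Nothing else lies on the way.
- spare_tab (a point): Grip tab centre (28 mm above the table) of the spare carrier: same shape and size, but with a white tab and no specimen. To be left alone. It and the yellow one may have changed places.
- dish: Bystander: closed clear dish, 90 mm across, 14 mm high. Origin at its underside.
- dish_b: Bystander: another closed clear dish, 90 mm across, 14 mm high. Origin at its underside.
- vial: Bystander: small specimen vial with a blue cap, 28 mm across, 60 mm high. Origin at its underside.
- pen: Bystander: blue and white marker pen, 135 x 10 x 10 mm along its x. Origin at its underside.
- handset: Bystander: white remote handset, 150 (x) x 50 x 20 mm. Origin at its underside.

How it is judged:
By the outcome, as a careful person would: the job done as asked, in the order asked, and still so for the second after the job is handed in, with the robot touching nothing.
It also fails if it takes over 48 s, if anything falls off the work surface, if the arm or the gripper's body presses on something with over 40 N, if the wrist force passes 120 N, or if a joint passes its speed limit or range.

ROBOT

A 7-joint arm with a two-finger parallel gripper is mounted at the origin on the work surface. World frame = base frame: x ahead of the robot, y to its left, z up, the work surface at z = 0. Lengths are in m, angles in degrees, forces in N, time in s.
With the tool pointing down it reaches from about 0.425 to 0.875 m from the base axis. Payload 4.7 kg.
Tool frame: the origin (TCP) lies midway between the tips of the shut fingers; the grasp point (between the pads) lies 19 mm behind it; z points along the fingers, y is the direction in which the jaws open and shut (so a half turn about z gives the same grasp; the last joint's range is limited). The gripper opens to 87 mm and grips with 3 to 60 N. Pads are 19 mm wide; open, the fingers measure 117 mm over their backs; the gripper's body (75 mm by 190 mm) begins 51 mm behind the grasp point.
Start: joints at [65.151, 18.392, -4.016, 83.108, 1.295, 78.541, -3.26], TCP at [0.281, -0.586, 0.202] pointing down, gripper open.
Joint ranges: [-163.93, 163.93], [-17.29, 119.83], [-79.2, 71.16], [3.27, 140.29], [-89.18, 269.18], [5.43, 117.66], [-154.24, 154.24]. Speed limits (degrees/s): [147.25, 147.25, 180, 180, 180, 180, 180].

INTERFACE

Orientations are given as [roll, pitch, yaw] about the fixed x, y, z axes, in that order (R = Rz(yaw) Ry(pitch) Rx(roll)).
In Python, from cell import env gives the robot as it stands. The module is installed in compiled form; this text tells all that it offers.
- The arm moves only by the tool servo_tool, never from a script. Its argument "plan" is a list of rows, each a list of 3 entries, a list of its own where there are three numbers: the opening, from 0 (shut) to 1 (fully open), then the shift along the tool's x, y, z in cm, then the turn, a rotation vector about the tool's x, y, z in degrees. A call has 1 to 20 rows; each row shifts and turns the pose as measured when the row begins, along the tool's axes as they then stand; what a row does not reach is not made up. A row lasts 1/12 s, in which the tool goes at most 41.7 mm and 7.16 degrees, less where a joint would pass 70% of its speed; a pose out of reach is approached as far as the arm can. A call is refused whole if a number of a shift passes 4.17 or a number of a turn 7.16, either way. A call with a gripper value outside its range is refused whole. The fingers move at their own pace and stop on an object; "force" is the grip in N (left out, the last holds). Time passes only in rows, so rows that do not move let the fingers close. It gives the time, the measured TCP pose, the force and the opening at its end, in the units of the state.
- env.get_obs(): the state, without advancing time (a new reading comes with each control period).
- env.read_camera(name): name is "side" or "top"; returns a dict with "image" (384x512x3 uint8, blue, green, red), "fx", "fy", "cx", "cy" (pixels), "k1" (the pictures are not rectified: a ray, as slopes to the right and down, at radius r is drawn at 1 + k1 r^2 times it, then the intrinsics apply), "rvec" (rotation vector, rad) and "tvec" (3), from world to camera coordinates, as OpenCV has them. Camera axes: x right, y down, z forward; pixel columns grow to the right and rows downward; lengths in m; the calibration is good to about 2 mm. A picture is of the moment at which its call begins. There is no depth.
- env.sign_off(): hands the job in, once; it reports no verdict.
The state is a dict: "time_s": time; "qpos": joint angles; "joint_velocities": joint speeds; "effort": joint torques, N m; "tool_pos": TCP position; "tool_rot": TCP orientation; "force": force on the tool from outside, world axes, zero at the start; "wrist_torque": the same for the moment, N m; "grip_width": finger opening in m.
Only numpy, scipy, OpenCV 4.12 (cv2) and the standard library are available. Lean on these libraries where they do the work, as an engineer would, in place of code of your own. Each camera call takes 0.05 s, during which the arm holds its last target. There are 200 camera calls.

## Working session

There is one attempt and no reset: what is moved stays moved. The work goes in short steps, Python scripts to look and compute and a tool call to move; the robot and the scene stay as the last step left them, time stands still between calls to the robot, and variables do not carry over. Pictures are saved under pics/ and viewed, about 8 in all and at most 12, crops included, and the job is handed in when it is done.

Besides the shell and the picture viewer there is one more tool, called after "Call:" as name(argument=value, ...), one argument or row to a line, values as JSON. servo_tool: Moves the arm, as the interface text tells. Its arguments: {"type":"object","properties":{"plan":{"type":"array"},"force":{"type":"number"}},"required":["plan"]}

```bash
mkdir -p pics; cat > h.py <<'E'
import numpy as np, cv2
from cell import env
def cam(n):
    c=env.read_camera(n); c['K']=np.array([[c['fx'],0,c['cx']],[0,c['fy'],c['cy']],[0,0,1.]])
    c['R']=cv2.Rodrigues(np.array(c['rvec'],float))[0]; c['t']=np.array(c['tvec'],float).ravel(); return c
def ray(c,px):
    d=(np.array(px,float).reshape(-1,2)-[c['cx'],c['cy']])/[c['fx'],c['fy']]
    s=d.copy()
    for _ in range(20): s=d/(1+c['k1']*(s**2).sum(1,keepdims=True))
    r=np.c_[s,np.ones(len(s))]@c['R']; return -c['R'].T@c['t'], r
def onz(c,px,z):
    o,r=ray(c,px); return o+r*((z-o[2])/r[:,2])[:,None]
def proj(c,P):
    p=np.array(P,float).reshape(-1,3)@c['R'].T+c['t']; s=p[:,:2]/p[:,2:]
    s=s*(1+c['k1']*(s**2).sum(1,keepdims=True)); return s*[c['fx'],c['fy']]+[c['cx'],c['cy']]
E
python3 - <<'E'
from h import *
for n in('top','side'):
    c=cam(n); cv2.imwrite(f'pics/{n}0.png',c['image']); print(n,c['fx'],c['cx'],c['cy'],c['k1'],(-c['R'].T@c['t']).round(3),c['R'].round(2).tolist())
s=env.get_obs(); print(s)
E
```

```text
top 378.4497441610265 259.0678231293182 190.9526451244664 0.04001330475305136 [0.386 0.062 0.899] [[0.06, -1.0, -0.0], [-0.97, -0.06, -0.22], [0.22, 0.02, -0.97]]
side 445.68160341419554 249.0943605507898 191.9640500184245 -0.09763630240885203 [0.034 0.667 0.807] [[-0.75, -0.66, 0.02], [-0.47, 0.51, -0.72], [0.47, -0.55, -0.69]]
{'time_s': 0.1, 'qpos': array([65.1506547 , 18.43436725, -4.01565607, 83.1677477 ,  1.29625972,
       78.54177819, -3.25990018]), 'joint_velocities': array([ 0.08142464, -0.16254527,  0.06178596, -0.20462763, -0.05091691,
       -0.00393477,  0.00748738]), 'effort': array([-1.10665896e-03, -4.92570877e+01, -4.06302055e-01, -3.13396382e+01,
       -6.40928792e-02,  3.95237573e-02,  1.00710258e-04]), 'tool_pos': array([ 0.28115618, -0.58545346,  0.20077744]), 'tool_rot': array([-1.79901411e+02,  6.70419058e-03,  2.56594113e+01]), 'force': array([-0.32656557, -0.43690772, -0.10321156]), 'wrist_torque': array([-0.02372035,  0.02858905,  0.01829812]), 'grip_width': 0.08696088675664128}
```

View pics/top0.png

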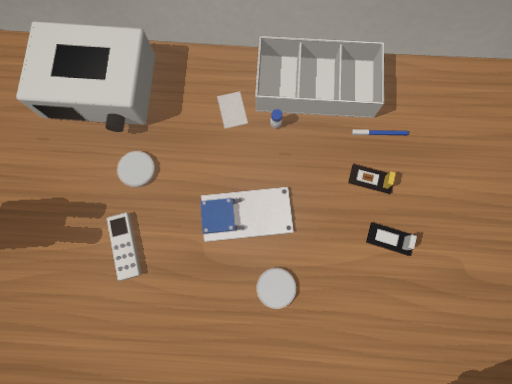

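View pics/side0.png

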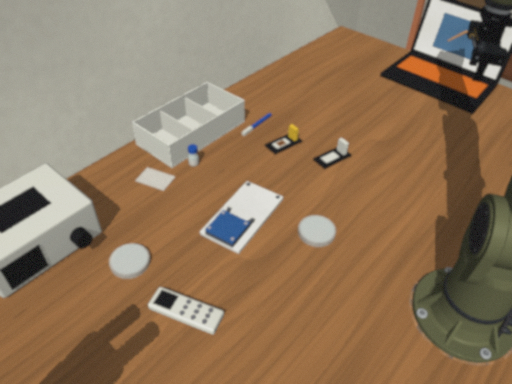

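The top view shows the yellow-tab carrier at about (372,178), its tab at (391,179) and its toe pointing left. The spare is at (391,238). The stage is at (247,214) with the blue block at its left end, so the insertion direction is image-left. The side view agrees.

```bash
cat > m.py <<'E'
from h import *
def big(m,roi):
    x0,y0,x1,y1=roi; k=np.zeros(m.shape,np.uint8); k[y0:y1,x0:x1]=m[y0:y1,x0:x1]*255
    k=cv2.morphologyEx(k,cv2.MORPH_CLOSE,np.ones((3,3),np.uint8))
    return max(cv2.findContours(k,0,1)[0],key=cv2.contourArea).reshape(-1,2)
def rect(P):
    r=cv2.minAreaRect((P[:,:2]*1000).astype(np.float32)); b=cv2.boxPoints(r)
    e=b[1]-b[0]; f=b[2]-b[1]; l=e if np.hypot(*e)>np.hypot(*f) else f
    return np.round(r[0],1),np.round(r[1],1),round(float(np.degrees(np.arctan2(l[1],l[0]))),2)
R={'top':dict(c=(340,155,410,200),s=(190,178,305,250)),'side':dict(c=(255,115,310,160),s=(190,175,295,258))}
if __name__=='__main__':
  for n in('top','side'):
    c=cam(n); im=c['image']; h=cv2.cvtColor(im,cv2.COLOR_BGR2HSV); H,S,V=[h[...,i].astype(int) for i in range(3)]
    print(n)
    print('plate',rect(onz(c,big(V<45,R[n]['c']),.008)))
    y=big((H>18)&(H<35)&(S>150)&(V>120),R[n]['c'])
    for z in(.048,.028): print('yellow',z,rect(onz(c,y,z)))
    w=big(((S<50)&(V>130))|((H>100)&(H<130)&(S>120)),R[n]['s']); print('deck',rect(onz(c,w,.012)))
    w=big((S<50)&(V>130),R[n]['s']); print('white',rect(onz(c,w,.012)))
    b=big((H>100)&(H<130)&(S>120),R[n]['s']); print('blue',rect(onz(c,b,.030)))
    g=cv2.resize(im[140:260,180:420] if n=='top' else im[110:260,180:320],None,fx=3.3 if n=='top' else 4,fy=3.3 if n=='top' else 4,interpolation=2); cv2.imwrite(f'pics/{n}_crop.png',g)
E
python3 m.py
```

```text
top
plate (array([ 635.7, -201.5]), array([83.2, 46.9]), 77.89)
yellow 0.048 (array([ 627. , -222.1]), array([21.8, 41.4]), -13.72)
yellow 0.028 (array([ 632.6, -228.8]), array([22.3, 42.4]), -13.72)
deck (array([532.1, 104.8]), array([111.5, 213.7]), -80.52)
white (array([532.4, 103. ]), array([111.5, 210.1]), -80.52)
blue (array([521.3, 170.1]), array([72.3, 70.5]), 9.45)
side
plate (array([ 645.3, -150.7]), array([15.3, 41. ]), -6.5)
yellow 0.048 (array([ 616.9, -208. ]), array([29.1, 77.9]), -52.42)
yellow 0.028 (array([ 632.3, -231.1]), array([29.9, 79.9]), -52.42)
deck (array([530.9, 104.8]), array([114.5, 217.7]), -80.48)
white (array([530.9, 104.8]), array([114.5, 217.7]), -80.48)
blue (array([518.1, 171.4]), array([74.1, 76.4]), -80.44)
```

View pics/top_crop.png

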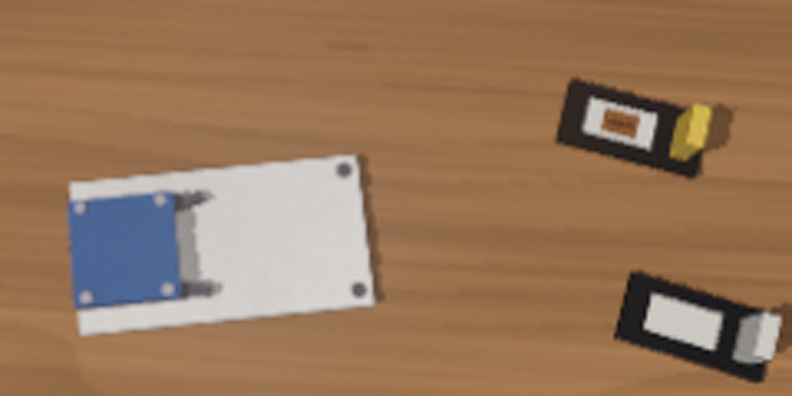

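```bash
python3 - <<'E'
from m import *
c=cam('top'); P=onz(c,(np.array([[572,78],[557,142],[697,178]])+.5)/3.3-.5+[180,140],.008)
print((P*1000).round(1),[round(float(np.linalg.norm(P[i]-P[i+1])*1000),1) for i in(0,1)])
h=cv2.cvtColor(c['image'],cv2.COLOR_BGR2HSV); H,S,V=[h[...,i].astype(int) for i in range(3)]
for t in(50,60,70): 
  k=(V<t)
  print(t,rect(onz(c,big(k,R['top']['c']),.008)))
ym=(H>15)&(H<38)&(S>120)&(V>90); ym[:155]=0;ym[200:]=0;ym[:,:380]=0;ym[:,410:]=0
print(V[170:191,382:400]*ym[170:191,382:400])
w=big((S<60)&(V>140),(355,165,384,192)); print('field',rect(onz(c,w,.008)))
E
```

```text
[[ 673.5 -148.3    8. ]
 [ 623.8 -137.8    8. ]
 [ 603.1 -239.     8. ]] [50.8, 103.3]
50 (array([ 638. , -192.8]), array([102.4,  48.1]), 77.69)
60 (array([ 637.6, -192.4]), array([102.9,  48.8]), 77.9)
70 (array([ 638. , -192.6]), array([103.5,  49.6]), 77.9)
[[  0   0   0   0   0   0   0   0   0   0   0   0   0   0   0   0   0   0]
 [  0   0   0   0   0   0   0   0 169 175 165 148   0   0   0   0   0   0]
 [  0   0   0   0   0   0   0 144 195 201 197 195 180 143   0   0   0   0]
 [  0   0   0   0   0   0 128 135 202 209 208 210 205 150   0   0   0   0]
 [  0   0   0   0   0 127 147 151 202 209 208 208 211 155   0   0   0   0]
 [  0   0   0   0 129 147 149 168 204 209 209 208 198 143   0   0   0   0]
 [  0   0   0 126 147 149 149 183 206 209 209 208 183 131   0   0   0   0]
 [  0   0   0 142 149 150 150 199 209 209 209 208 165 117   0   0   0   0]
 [  0   0   0 144 149 150 140 203 209 209 209 210 154   0   0   0   0   0]
 [  0   0 108 146 150 150 152 203 209 209 209 211 153   0   0   0   0   0]
 [  0   0 134 149 150 150 173 205 209 209 208 198 141   0   0   0   0   0]
 [  0   0 144 150 149 149 186 207 209 209 208 177 126   0   0   0   0   0]
 [  0   0 144 150 149 150 200 209 209 209 208 159   0   0   0   0   0   0]
 [  0 101 146 150 149 155 175 185 199 209 210 145   0   0   0   0   0   0]
 [  0 118 147 153 148 152 142 152 170 180 172 121   0   0   0   0   0   0]
 [  0 135 155 151 148 147 147 146 139 117   0   0   0   0   0   0   0   0]
 [  0 151 154 147 147 146 146 124  99   0   0   0   0   0   0   0   0   0]
 [  0 118 115 130 132 151 125   0   0   0   0   0   0   0   0   0   0   0]
 [  0   0   0   0   0 116   0   0   0   0   0   0   0   0   0   0   0   0]
 [  0   0   0   0   0   0   0   0   0   0   0   0   0   0   0   0   0   0]
 [  0   0   0   0   0   0   0   0   0   0   0   0   0   0   0   0   0   0]]
field (array([ 641.3, -183.4]), array([49.5, 27.1]), 78.65)
```

Call:
servo_tool(
  plan=[
    [0.5,[0,0,0],[0,0,6.2]],
    [0.5,[0,0,0],[0,0,6.2]],
    [0.5,[0,0,0],[0,0,6.2]],
    [0.5,[0,0,0],[0,0,6.2]],
    [0.5,[0,0,0],[0,0,6.2]],
    [0.5,[0,0,0],[0,0,6.2]],
    [0.5,[0,0,0],[0,0,0]],
  ],
  force=25,
)

```text
time_s: 0.83
tool_pos: [0.2808, -0.5849, 0.1996]
tool_rot: [-179.8, 0.1, -13.3]
force: [0.8, 1.1, 0.2]
grip_width: 0.0487
```

Call:
servo_tool(
  plan=[
    [0.5,[1.8,-2.8,0],[0,0,0]],
    [0.5,[1.8,-2.8,0],[0,0,0]],
    [0.5,[1.8,-2.8,0],[0,0,0]],
    [0.5,[1.8,-2.8,0],[0,0,0]],
    [0.5,[1.8,-2.8,0],[0,0,0]],
    [0.5,[1.8,-2.8,0],[0,0,0]],
    [0.5,[1.8,-2.8,0],[0,0,0]],
    [0.5,[1.8,-2.8,0],[0,0,0]],
    [0.5,[1.8,-2.8,0],[0,0,0]],
    [0.5,[1.8,-2.8,0],[0,0,0]],
    [0.5,[1.8,-2.8,0],[0,0,0]],
    [0.5,[1.8,-2.8,0],[0,0,0]],
    [0.5,[1.8,-2.8,0],[0,0,0]],
    [0.5,[1.8,-2.8,0],[0,0,0]],
    [0.5,[0,0,0],[0,0,0]],
  ],
)

```text
time_s: 2.08
tool_pos: [0.6206, -0.2434, 0.1959]
tool_rot: [-179.8, 0.3, -11.0]
force: [0.2, 1.7, -0.3]
grip_width: 0.0433
```

```bash
cat >> h.py <<'E'
from scipy.spatial.transform import Rotation as Ro
def go(pos,yaw):
    "total shift (cm, present tool axes) and turn (deg) to a tool-down pose"
    s=env.get_obs(); r=Ro.from_euler('xyz',s['tool_rot'],degrees=True); q=Ro.from_euler('xyz',[180,0,yaw],degrees=True)
    print('shift',(r.inv().apply(np.array(pos)-s['tool_pos'])*100).round(2),'turn',(r.inv()*q).as_rotvec(degrees=True).round(2),'force',s['force'].round(2))
E
python3 - <<'E'
from m import *
c=cam('top'); h=cv2.cvtColor(c['image'],cv2.COLOR_BGR2HSV); H,S,V=[h[...,i].astype(int) for i in range(3)]
w=big((H>15)&(H<38)&(S>120)&(V>178),R['top']['c']); print(rect(onz(c,w,.048)))
a=np.radians(78); print(638-35*np.cos(a),-192.6-35*np.sin(a))
go([.630,-.2265,.050],-12); go([.630,-.2265,.013],-12)
E
```

```text
(array([ 631.4, -226.6]), array([10.9, 30.1]), -13.82)
630.7230908213784 -226.83516602568318
shift [ 0.83 -2.2  14.59] turn [-0.    0.38  0.82] force [0.24 0.11 0.08]
shift [ 0.85 -2.2  18.29] turn [-0.    0.38  0.82] force [0.24 0.11 0.08]
```

Call:
servo_tool(
  plan=[
    [0.5,[0.25,-0.55,2.1],[0,0.1,0.3]],
    [0.5,[0.25,-0.55,2.1],[0,0.1,0.3]],
    [0.5,[0.25,-0.55,2.1],[0,0.1,0.3]],
    [0.5,[0.2,-0.55,2.1],[0,0.1,0.3]],
    [0.5,[0,0,2.1],[0,0,0]],
    [0.5,[0,0,2.1],[0,0,0]],
    [0.5,[0,0,0],[0,0,0]],
  ],
)

```text
time_s: 2.72
tool_pos: [0.6307, -0.2339, 0.0671]
tool_rot: [179.6, -0.2, -11.7]
force: [-1.4, -0.0, -0.6]
grip_width: 0.0433
```

```bash
python3 - <<'E'
from m import *
go([.631,-.2267,.014],-12.5)
c=cam('side'); cv2.imwrite('pics/side1.png',cv2.resize(c['image'][60:200,200:400],None,fx=3,fy=3))
E
```

```text
shift [-0.14 -0.74  5.31] turn [ 0.36 -0.23  0.82] force [-1.36 -0.03 -0.58]
```

View pics/side1.png

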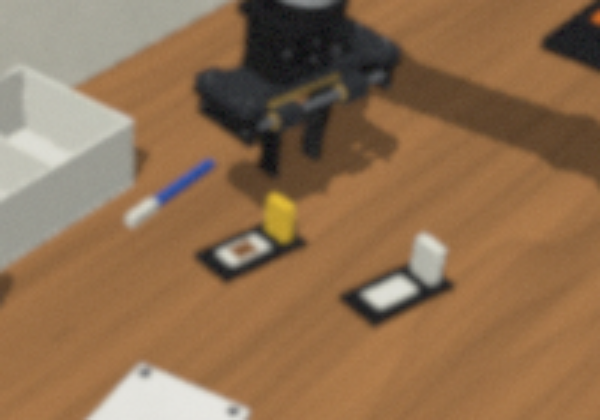

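The side crop shows the open fingers (tips around crop 268,170 and 315,155) just above the yellow tab (281,200). I'll correct the last 7 mm and then descend.

Call:
servo_tool(
  plan=[
    [0.5,[-0.15,-0.75,0],[0.3,-0.2,0.8]],
    [0.5,[0,0,0],[0,0,0]],
    [0.5,[0,0,1.0],[0,0,0]],
  ],
)

```text
time_s: 3.02
tool_pos: [0.6345, -0.2298, 0.0652]
tool_rot: [179.8, -0.6, -12.6]
force: [0.7, -0.4, -0.3]
grip_width: 0.0436
```

```bash
python3 -c "
from h import *
go([.631,-.2267,.014],-12.5)
c=cam('side');o=env.get_obs();print(proj(c,[o['tool_pos'],[.631,-.2267,.048]]).round(1))"
```

```text
shift [-0.46 -0.24  5.12] turn [ 0.17 -0.64 -0.14] force [ 0.73 -0.44 -0.28]
[[293.4 122.6]
 [293.1 127.1]]
```

Call:
servo_tool(
  plan=[
    [0.5,[-0.45,-0.25,0],[0.2,-0.6,-0.1]],
    [0.5,[0,0,0],[0,0,0]],
    [0.5,[0,0,0],[0,0,0]],
  ],
)

```text
time_s: 3.32
tool_pos: [0.6286, -0.2252, 0.0623]
tool_rot: [-179.9, 0.2, -12.5]
force: [1.2, -0.8, 0.6]
grip_width: 0.0435
```

```bash
python3 -c "
from h import *
go([.631,-.2267,.014],-12.5)"
```

```text
shift [0.29 0.1  4.83] turn [-0.08  0.23  0.02] force [ 1.21 -0.8   0.55]
```

Call:
servo_tool(
  plan=[
    [0.5,[0.15,0.05,0.8],[0,0.1,0]],
    [0.5,[0,0,0.8],[0,0,0]],
    [0.5,[0,0,0.8],[0,0,0]],
    [0.5,[0,0,0.8],[0,0,0]],
    [0.5,[0,0,0.7],[0,0,0]],
    [0.5,[0,0,0],[0,0,0]],
    [0.5,[0,0,0],[0,0,0]],
  ],
)

```text
time_s: 3.9
tool_pos: [0.6297, -0.226, 0.0185]
tool_rot: [-179.9, 0.2, -12.5]
force: [0.1, -0.2, 0.7]
grip_width: 0.0432
```

```bash
python3 -c "
from h import *
go([.631,-.2267,.014],-12.5)"
```

```text
shift [0.15 0.04 0.45] turn [-0.08  0.17  0.04] force [ 0.13 -0.22  0.66]
```

Call:
servo_tool(
  plan=[
    [0.5,[0.1,0,0.35],[0,0.1,0]],
    [0.5,[0,0,0],[0,0,0]],
    [0,[0,0,0],[0,0,0]],
    [0,[0,0,0],[0,0,0]],
    [0,[0,0,0],[0,0,0]],
    [0,[0,0,0],[0,0,0]],
    [0,[0,0,0],[0,0,0]],
    [0,[0,0,0],[0,0,0]],
  ],
  force=25,
)

```text
time_s: 4.57
tool_pos: [0.6317, -0.2265, 0.0159]
tool_rot: [-179.9, -0.1, -12.5]
force: [-0.6, 0.7, -0.9]
grip_width: 0.0117
```

Call:
servo_tool(
  plan=[
    [0,[0,0,-0.8],[0,0,0]],
    [0,[0,0,-1.2],[0,0,0]],
    [0,[0,0,-1.5],[0,0,0]],
    [0,[0,0,-1.5],[0,0,0]],
    [0,[0,0,-1.0],[0,0,0]],
    [0,[0,0,0],[0,0,-5.5]],
    [0,[0,0,0],[0,0,-5.5]],
    [0,[0,0,0],[0,0,-5.5]],
    [0,[0,0,0],[0,0,-5.5]],
    [0,[0,0,0],[0,0,0]],
  ],
)

```text
time_s: 5.4
tool_pos: [0.6317, -0.2268, 0.0858]
tool_rot: [179.9, -0.2, 10.6]
force: [0.8, 0.2, -0.6]
grip_width: 0.0114
```

```bash
python3 -c "
from h import *
go([.5462,.020,.065],9.5);print(env.get_obs()['grip_width'])"
```

```text
shift [ -3.89 -25.83   2.03] turn [ 0.08 -0.16  1.05] force [ 0.85  0.17 -0.64]
0.011399770388001046
```

Call:
servo_tool(
  plan=[
    [0,[-0.2,-1.5,0],[0,0,0.5]],
    [0,[-0.4,-2.5,0],[0,0,0.5]],
    [0,[-0.4,-2.5,0],[0,0,0]],
    [0,[-0.4,-2.5,0],[0,0,0]],
    [0,[-0.4,-2.5,0],[0,0,0]],
    [0,[-0.4,-2.5,0],[0,0,0]],
    [0,[-0.4,-2.5,0],[0,0,0]],
    [0,[-0.4,-2.5,0],[0,0,0]],
    [0,[-0.4,-2.5,0],[0,0,0]],
    [0,[-0.3,-2.0,0],[0,0,0]],
    [0,[-0.2,-1.3,0],[0,0,0]],
    [0,[0,0,0],[0,0,0]],
    [0,[0,0,0],[0,0,0]],
  ],
)

```text
time_s: 6.48
tool_pos: [0.5439, 0.0344, 0.0881]
tool_rot: [179.9, -0.1, 7.4]
force: [0.5, -0.4, -1.7]
grip_width: 0.0116
```

```bash
python3 - <<'E'
from m import *
go([.5462,.020,.065],9.5);print(env.get_obs()['grip_width'])
for n in('top','side'):
    c=cam(n); cv2.imwrite(f'pics/{n}2.png',cv2.resize(c['image'][150:270,180:380] if n=='top' else c['image'][100:260,180:380],None,fx=4,fy=3.7 if n=='side' else 4,interpolation=2))
E
```

```text
shift [0.04 1.45 2.31] turn [ 0.08 -0.13 -2.06] force [ 0.55 -0.39 -1.71]
0.011623178229124063
```

View pics/side2.png

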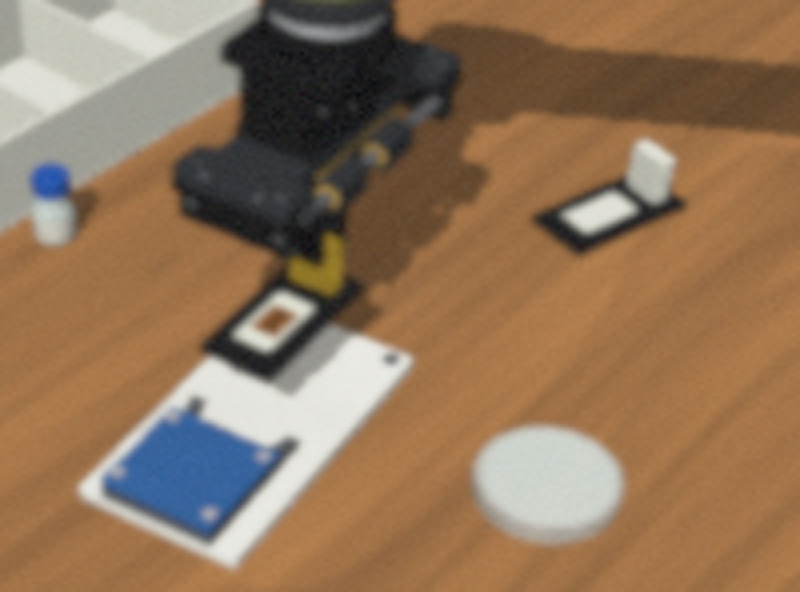

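The side crop shows the carrier hanging level above the open half of the stage, toe towards the block. Next I'll line it up and lower it.

Call:
servo_tool(
  plan=[
    [0,[0,0.7,0],[0,0,-1.0]],
    [0,[0,0.6,0.5],[0,0,-0.8]],
    [0,[0,0,1.0],[0,0,0]],
    [0,[0,0,1.2],[0,0,0]],
    [0,[0,0,1.0],[0,0,0]],
    [0,[0,0,0.6],[0,0,0]],
    [0,[0,0,0],[0,0,0]],
    [0,[0,0,0],[0,0,0]],
  ],
)

```text
time_s: 7.25
tool_pos: [0.5459, 0.0129, 0.0382]
tool_rot: [179.9, 0.1, 8.4]
force: [-0.9, 0.1, -1.9]
grip_width: 0.0117
```

```bash
python3 -c "
from h import *
go([.5462,.020,.028],9.5)"
```

```text
shift [ 0.13 -0.7   1.02] turn [ 0.11  0.07 -1.06] force [-0.86  0.13 -1.91]
```

Call:
servo_tool(
  plan=[
    [0,[0.1,-0.35,0],[0,0,-0.6]],
    [0,[0.1,-0.3,0.2],[0,0,-0.4]],
    [0,[0,0,0.2],[0,0,0]],
    [0,[0,0,0.1],[0,0,0]],
    [0,[0,0,0],[0,0,0]],
    [0,[0,0,0],[0,0,0]],
  ],
)

```text
time_s: 7.75
tool_pos: [0.5479, 0.022, 0.0336]
tool_rot: [179.9, -0.0, 9.7]
force: [0.3, -0.7, -1.9]
grip_width: 0.0121
```

```bash
python3 - <<'E'
from m import *
go([.5462,.020,.028],9.5)
c=cam('top'); cv2.imwrite('pics/top3.png',cv2.resize(c['image'][160:250,190:330],None,fx=5,fy=5,interpolation=2))
E
```

```text
shift [-0.21  0.17  0.56] turn [ 0.09 -0.05  0.17] force [ 0.3  -0.69 -1.91]
```

View pics/top3.png

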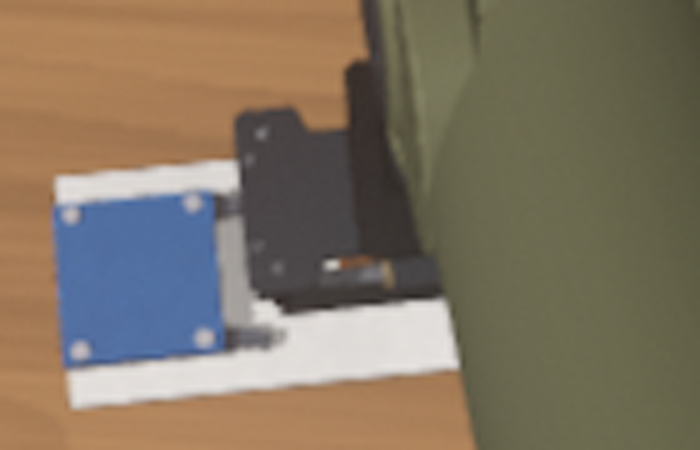

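The gripper hides the carrier in the top view, with only its near edge showing at crop (285,310). I'll use the side view to measure the carrier against the stage.

```bash
python3 - <<'E'
from m import *
c=cam('side'); cv2.imwrite('pics/side3.png',cv2.resize(c['image'][160:260,190:300],None,fx=6,fy=6,interpolation=2))
E
```

```text
(no output)
```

View pics/side3.png

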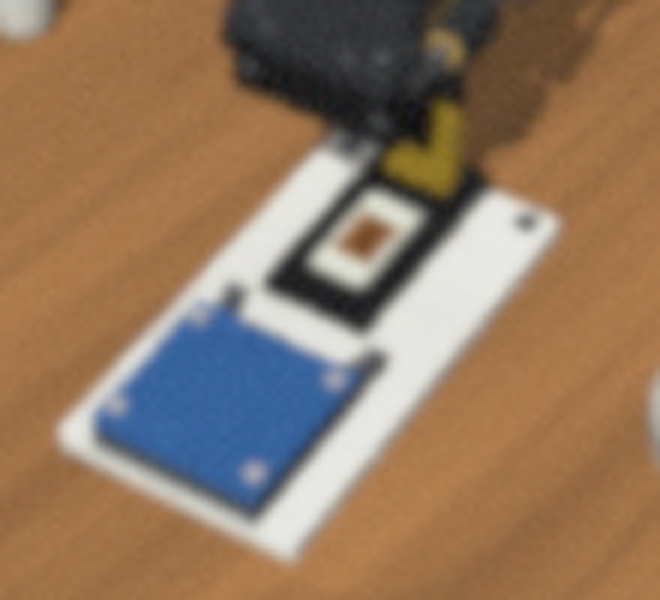

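```bash
cat > f.py <<'E'
from m import *
def st(P,O=np.array([531.2,109.7]),a=99.5):
    a=np.radians(a);u=np.array([np.cos(a),np.sin(a)]);v=np.array([-u[1],u[0]]);d=np.array(P)-O; return np.array([d@u,d@v]).T.round(1)
if __name__=='__main__':
    c=cam('side');h=cv2.cvtColor(c['image'],cv2.COLOR_BGR2HSV);H,S,V=[h[...,i].astype(int) for i in range(3)]
    z=env.get_obs()['tool_pos'][2]-.0159+.008
    w=big((S<70)&(V>120)|((H<15)&(S>100)&(V>60)),(239,189,263,210)); r=rect(onz(c,w,z)); print('field',r,st(r[0]),len(w),w.min(0),w.max(0))
    b=big((H>100)&(H<130)&(S>120),R['side']['s']); r=rect(onz(c,b,.030)); print('blue',r,st(r[0]))
    f=lambda p:(np.array(p,float)+.5)/6-.5+[190,160]
    print('toe corners',st(onz(c,f([[270,280],[368,325]]),z)[:,:2]*1000)); print('right edge',st(onz(c,f([[368,325],[485,185]]),z)[:,:2]*1000))
    print('flare tops',st(onz(c,f([[236,288],[383,353]]),.022)[:,:2]*1000)); print('tool',st(env.get_obs()['tool_pos'][:2]*1000))
    c=cam('top');f=lambda p:(np.array(p,float)+.5)/5-.5+[190,160]
    print('top flare',st(onz(c,f([[240,205],[282,337]]),.022)[:,:2]*1000),'deck',st(onz(c,f([[55,178],[73,408],[458,368]]),.012)[:,:2]*1000))
    print('roof corners',st(onz(c,f([[53,207],[211,194],[222,348],[66,367]]),.030)[:,:2]*1000))
E
python3 f.py
```

```text
field (array([546.9,  62.9]), array([50.3, 63.9]), -47.78) [-48.7  -7.8] 60 [239 189] [259 207]
blue (array([518.1, 171.5]), array([73.7, 76.4]), -80.64) [63.1  2.7]
toe corners [[ -4.6 -22.1]
 [ -4.7  24.7]]
right edge [[  -4.7   24.7]
 [-100.9   23.8]]
flare tops [[  3.7 -33.3]
 [  2.1  36. ]]
tool [-89.4  -2. ]
top flare [[ 11.  -30.9]
 [ -2.8  33.4]] deck [[ 98.4 -55.3]
 [ 97.4  55.1]
 [-83.2  55. ]]
roof corners [[ 97.8 -37.3]
 [ 23.8 -35.9]
 [ 24.9  36.7]
 [ 96.9  38. ]]
```

Call:
servo_tool(
  plan=[
    [0,[-0.1,0,0.15],[0,0,0]],
    [0,[0,0,0.1],[0,0,0.1]],
    [0,[0,0,0.1],[0,0,0]],
    [0,[0,0,0],[0,0,0]],
    [0,[0,0,0],[0,0,0]],
  ],
)

```text
time_s: 8.37
tool_pos: [0.5468, 0.0211, 0.0299]
tool_rot: [179.9, -0.0, 9.5]
force: [-0.8, -0.5, -1.2]
grip_width: 0.0118
```

Call:
servo_tool(
  plan=[
    [0,[0,0,0.07],[0,0,0]],
    [0,[0,0,0.05],[0,0,0]],
    [0,[0,0,0],[0,0,0]],
  ],
)

```text
time_s: 8.62
tool_pos: [0.5468, 0.021, 0.0285]
tool_rot: [179.9, -0.0, 9.5]
force: [-0.4, -0.4, -2.3]
grip_width: 0.0118
```

Call:
servo_tool(
  plan=[
    [0,[0,0,0.05],[0,0,0]],
    [0,[0,0,0],[0,0,0]],
  ],
)

```text
time_s: 8.78
tool_pos: [0.5469, 0.021, 0.0281]
tool_rot: [179.9, -0.1, 9.5]
force: [0.2, 1.2, -2.0]
grip_width: 0.0117
```

Call:
servo_tool(
  plan=[
    [0,[0,0,0.06],[0,0,0]],
    [0,[0,0,0],[0,0,0]],
  ],
)

```text
time_s: 8.95
tool_pos: [0.5471, 0.021, 0.028]
tool_rot: [179.9, -0.1, 9.5]
force: [-0.6, 0.0, -1.8]
grip_width: 0.0114
```

Call:
servo_tool(
  plan=[
    [0,[0,0,0.06],[0,0,0]],
    [0,[0,0,0],[0,0,0]],
  ],
)

```text
time_s: 9.12
tool_pos: [0.5473, 0.0211, 0.0279]
tool_rot: [179.9, -0.1, 9.5]
force: [-0.3, 0.4, -1.5]
grip_width: 0.0117
```

Call:
servo_tool(
  plan=[
    [0,[0,0,0.1],[0,0,0]],
  ],
)

```text
time_s: 9.2
tool_pos: [0.5474, 0.0211, 0.0278]
tool_rot: [179.8, -0.1, 9.5]
force: [-5.0, -0.5, 13.0]
grip_width: 0.0118
```

Call:
servo_tool(
  plan=[
    [0,[0,0,0.15],[0,0,0]],
  ],
)

```text
time_s: 9.28
tool_pos: [0.5474, 0.021, 0.0278]
tool_rot: [179.8, -0.1, 9.5]
force: [-5.6, -0.5, 16.2]
grip_width: 0.0117
```

Call:
servo_tool(
  plan=[
    [0,[0,0,-0.02],[0,0,0]],
    [0,[0,-0.1,0],[0,0,0]],
    [0,[0,-0.1,0],[0,0,0]],
    [0,[0,-0.1,0],[0,0,0]],
    [0,[0,-0.1,0],[0,0,0]],
    [0,[0,-0.1,0],[0,0,0]],
    [0,[0,-0.1,0],[0,0,0]],
    [0,[0,-0.1,0],[0,0,0]],
    [0,[0,-0.1,0],[0,0,0]],
    [0,[0,-0.1,0],[0,0,0]],
    [0,[0,-0.1,0],[0,0,0]],
    [0,[0,-0.1,0],[0,0,0]],
    [0,[0,-0.1,0],[0,0,0]],
  ],
)

```text
time_s: 10.37
tool_pos: [0.5466, 0.0326, 0.028]
tool_rot: [179.7, -0.2, 9.4]
force: [0.1, -0.5, 0.6]
grip_width: 0.0115
```

```bash
python3 -c "
from f import *
o=env.get_obs();print(o['force'].round(2),o['wrist_torque'].round(2),st(o['tool_pos'][:2]*1000))
c=cam('side'); cv2.imwrite('pics/side4.png',cv2.resize(c['image'][160:260,190:300],None,fx=6,fy=6,interpolation=2))"
```

```text
[ 0.11 -0.53  0.58] [-0.12  0.02 -0.03] [-78.6  -2.4]
```

View pics/side4.png

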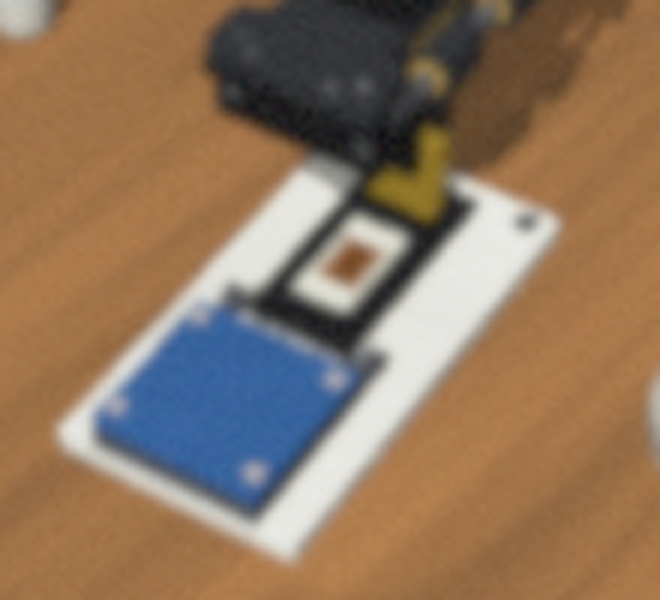

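The toe is now between the flares and roughly centred, with gaps of about 15–20 crop px on each side. I'll keep sliding in small steps.

Call:
servo_tool(
  plan=[
    [0,[-0.03,-0.1,0],[0,0,0]],
    [0,[-0.03,-0.1,0],[0,0,0]],
    [0,[0,-0.1,0],[0,0,0]],
    [0,[0,-0.1,0],[0,0,0]],
    [0,[0,-0.1,0],[0,0,0]],
    [0,[0,-0.1,0],[0,0,0]],
    [0,[0,-0.1,0],[0,0,0]],
    [0,[0,-0.1,0],[0,0,0]],
  ],
)

```text
time_s: 11.08
tool_pos: [0.5445, 0.0414, 0.028]
tool_rot: [179.7, -0.2, 9.4]
force: [0.2, -1.1, 0.4]
grip_width: 0.0118
```

Call:
servo_tool(
  plan=[
    [0,[0,-0.1,0],[0,0,0]],
    [0,[0,-0.1,0],[0,0,0]],
    [0,[0,-0.1,0],[0,0,0]],
    [0,[0,-0.1,0],[0,0,0]],
    [0,[0,-0.1,0],[0,0,0]],
    [0,[0,-0.1,0],[0,0,0]],
  ],
)

```text
time_s: 11.58
tool_pos: [0.5434, 0.0479, 0.028]
tool_rot: [179.7, -0.2, 9.4]
force: [0.7, -0.6, 0.5]
grip_width: 0.0117
```

Call:
servo_tool(
  plan=[
    [0,[0,-0.1,0],[0,0,0]],
    [0,[0,-0.1,0],[0,0,0]],
    [0,[0,-0.1,0],[0,0,0]],
    [0,[0,-0.1,0],[0,0,0]],
    [0,[0,-0.1,0],[0,0,0]],
    [0,[0,-0.1,0],[0,0,0]],
  ],
)

```text
time_s: 12.08
tool_pos: [0.5423, 0.0544, 0.028]
tool_rot: [179.7, -0.2, 9.4]
force: [1.6, -1.4, 0.1]
grip_width: 0.0118
```

```bash
python3 -c "
from f import *
o=env.get_obs();print(o['force'].round(2),o['wrist_torque'].round(2),st(o['tool_pos'][:2]*1000))"
```

```text
[ 1.6  -1.37  0.1 ] [-0.2   0.03 -0.  ] [-56.3  -1.8]
```

Call:
servo_tool(
  plan=[
    [0,[0,-0.1,0],[0,0,0]],
    [0,[0,-0.1,0],[0,0,0]],
    [0,[0,-0.1,0],[0,0,0]],
    [0,[0,-0.1,0],[0,0,0]],
    [0,[0,-0.1,0],[0,0,0]],
    [0,[0,-0.1,0],[0,0,0]],
    [0,[0,-0.1,0],[0,0,0]],
  ],
)

```text
time_s: 12.67
tool_pos: [0.541, 0.0621, 0.028]
tool_rot: [179.7, -0.2, 9.4]
force: [0.5, -0.7, -0.1]
grip_width: 0.0117
```

Call:
servo_tool(
  plan=[
    [0,[0,-0.06,0],[0,0,0]],
    [0,[0,-0.06,0],[0,0,0]],
    [0,[0,-0.06,0],[0,0,0]],
    [0,[0,-0.06,0],[0,0,0]],
    [0,[0,-0.06,0],[0,0,0]],
    [0,[0,-0.06,0],[0,0,0]],
  ],
)

```text
time_s: 13.17
tool_pos: [0.5404, 0.066, 0.028]
tool_rot: [179.7, -0.2, 9.4]
force: [-0.6, -1.3, 0.0]
grip_width: 0.0118
```

Call:
servo_tool(
  plan=[
    [0,[0,-0.06,0],[0,0,0]],
    [0,[0,-0.06,0],[0,0,0]],
    [0,[0,-0.06,0],[0,0,0]],
    [0,[0,-0.06,0],[0,0,0]],
    [0,[0,-0.06,0],[0,0,0]],
    [0,[0,-0.06,0],[0,0,0]],
  ],
)

```text
time_s: 13.67
tool_pos: [0.5397, 0.0698, 0.028]
tool_rot: [179.7, -0.2, 9.4]
force: [0.8, -0.7, -0.3]
grip_width: 0.012
```

Call:
servo_tool(
  plan=[
    [0,[0,-0.06,0],[0,0,0]],
    [0,[0,-0.06,0],[0,0,0]],
    [0,[0,-0.06,0],[0,0,0]],
    [0,[0,-0.06,0],[0,0,0]],
    [0,[0,-0.06,0],[0,0,0]],
    [0,[0,-0.06,0],[0,0,0]],
    [0,[0,-0.06,0],[0,0,0]],
    [0,[0,-0.06,0],[0,0,0]],
  ],
)

```text
time_s: 14.33
tool_pos: [0.5388, 0.075, 0.0279]
tool_rot: [179.7, -0.2, 9.4]
force: [0.7, -1.2, -0.3]
grip_width: 0.0119
```

Call:
servo_tool(
  plan=[
    [0,[0,-0.06,0],[0,0,0]],
    [0,[0,-0.06,0],[0,0,0]],
    [0,[0,-0.06,0],[0,0,0]],
    [0,[0,-0.06,0],[0,0,0]],
    [0,[0,-0.06,0],[0,0,0]],
    [0,[0,-0.06,0],[0,0,0]],
    [0,[0,-0.06,0],[0,0,0]],
    [0,[0,-0.06,0],[0,0,0]],
  ],
)

```text
time_s: 15.0
tool_pos: [0.5379, 0.0802, 0.028]
tool_rot: [179.7, -0.2, 9.4]
force: [0.7, -0.2, 0.9]
grip_width: 0.0122
```

Call:
servo_tool(
  plan=[
    [0,[0,-0.06,0],[0,0,0]],
    [0,[0,-0.06,0],[0,0,0]],
    [0,[0,-0.06,0],[0,0,0]],
    [0,[0,-0.06,0],[0,0,0]],
    [0,[0,-0.06,0],[0,0,0]],
    [0,[0,-0.06,0],[0,0,0]],
    [0,[0,-0.06,0],[0,0,0]],
    [0,[0,-0.06,0],[0,0,0]],
  ],
)

```text
time_s: 15.67
tool_pos: [0.5372, 0.0845, 0.028]
tool_rot: [179.6, -0.2, 9.4]
force: [0.1, -2.1, 0.9]
grip_width: 0.0116
```

Call:
servo_tool(
  plan=[
    [0,[0,-0.06,0],[0,0,0]],
    [0,[0,-0.06,0],[0,0,0]],
    [0,[0,-0.06,0],[0,0,0]],
    [0,[0,-0.06,0],[0,0,0]],
    [0,[0,-0.06,0],[0,0,0]],
    [0,[0,-0.06,0],[0,0,0]],
  ],
)

```text
time_s: 16.17
tool_pos: [0.5371, 0.0849, 0.0283]
tool_rot: [179.4, -0.2, 9.3]
force: [1.1, -3.5, 2.5]
grip_width: 0.0117
```

Call:
servo_tool(
  plan=[
    [0,[0,-0.1,0],[0.1,0,0]],
  ],
)

```text
time_s: 16.25
tool_pos: [0.5371, 0.0851, 0.0284]
tool_rot: [179.4, -0.2, 9.3]
force: [0.5, -6.9, 2.3]
grip_width: 0.0115
```

Call:
servo_tool(
  plan=[
    [0,[0,-0.1,0],[0.1,0,0]],
  ],
)

```text
time_s: 16.33
tool_pos: [0.5371, 0.0852, 0.0284]
tool_rot: [179.5, -0.2, 9.2]
force: [0.4, -5.1, 1.6]
grip_width: 0.012
```

Call:
servo_tool(
  plan=[
    [0,[0,-0.12,0],[0.1,0,0]],
    [0,[0,-0.12,0],[0,0,0]],
  ],
)

```text
time_s: 16.5
tool_pos: [0.537, 0.0853, 0.0285]
tool_rot: [179.4, -0.1, 9.2]
force: [-0.9, -5.5, 1.5]
grip_width: 0.0117
```

Call:
servo_tool(
  plan=[
    [0,[0,-0.12,0],[0.1,0,0]],
    [0,[0,-0.12,0],[0,0,0]],
    [0,[0,-0.12,0],[0,0,0]],
  ],
)

```text
time_s: 16.75
tool_pos: [0.537, 0.0853, 0.0286]
tool_rot: [179.3, -0.1, 9.1]
force: [0.7, -5.0, 2.2]
grip_width: 0.0113
```

Call:
servo_tool(
  plan=[
    [0,[0,-0.17,0.03],[0.4,0,0]],
    [0,[0,-0.17,0.03],[0.4,0,0]],
  ],
)

```text
time_s: 16.92
tool_pos: [0.5369, 0.0856, 0.0282]
tool_rot: [179.8, -0.1, 9.1]
force: [-0.8, -6.8, 1.5]
grip_width: 0.0118
```

Call:
servo_tool(
  plan=[
    [0,[0,-0.17,0.02],[0.3,0,0]],
    [0,[0,-0.17,0.02],[0.3,0,0]],
  ],
)

```text
time_s: 17.08
tool_pos: [0.5368, 0.0856, 0.0278]
tool_rot: [-179.8, -0.1, 9.0]
force: [-0.4, -7.0, 3.7]
grip_width: 0.0118
```

Call:
servo_tool(
  plan=[
    [0,[0,-0.18,0],[0,0,0]],
    [0,[0,-0.18,0],[0,0,0]],
    [0,[0,-0.18,0],[0,0,0]],
    [0,[0,-0.18,0],[0,0,0]],
    [0,[0,-0.18,0],[0,0,0]],
  ],
)

```text
time_s: 17.5
tool_pos: [0.5367, 0.0854, 0.0281]
tool_rot: [179.6, -0.1, 8.8]
force: [-0.4, -6.3, 2.5]
grip_width: 0.0119
```

Call:
servo_tool(
  plan=[
    [0,[0,-0.18,0],[0,0,0]],
    [0,[0,-0.18,0],[0,0,0]],
    [0,[0,-0.18,0],[0,0,0]],
  ],
)

```text
time_s: 17.75
tool_pos: [0.5367, 0.0855, 0.0285]
tool_rot: [179.2, -0.0, 8.7]
force: [-0.5, -7.5, 3.5]
grip_width: 0.0118
```

The press held at about 6–7.5 N for most of a second. Now I'll ease off and level the tool while keeping light contact.

Call:
servo_tool(
  plan=[
    [0,[0,-0.12,0.02],[0.4,0,-0.2]],
    [0,[0,-0.08,0.02],[0.3,0,-0.2]],
    [0,[0,-0.05,0.01],[0.1,0,-0.1]],
    [0,[0,-0.04,0],[0,0,0]],
  ],
)

```text
time_s: 18.08
tool_pos: [0.5369, 0.0853, 0.0281]
tool_rot: [179.8, -0.0, 9.1]
force: [0.2, -4.1, 1.3]
grip_width: 0.0119
```

Call:
servo_tool(
  plan=[
    [0,[0,-0.02,0],[0,0,0]],
    [0,[0,-0.02,0],[0,0,0]],
    [0.14,[0,0,0],[0,0,0]],
    [0.15,[0,0,0],[0,0,0]],
    [0.17,[0,0,0],[0,0,0]],
    [0.2,[0,0,0],[0,0,0]],
    [0.25,[0,0,0],[0,0,0]],
    [0.3,[0,0,0],[0,0,0]],
    [0.3,[0,0,0],[0,0,0]],
    [0.3,[0,0,0],[0,0,0]],
  ],
  force=10,
)

```text
time_s: 18.92
tool_pos: [0.5359, 0.0913, 0.0278]
tool_rot: [-179.9, -0.1, 9.3]
force: [0.0, -2.0, 0.9]
grip_width: 0.0255
```

Call:
servo_tool(
  plan=[
    [0.3,[0,0.2,0],[0,0,0]],
    [0.3,[0,0.2,0],[0,0,0]],
    [0.3,[0,0.1,0],[0,0,0]],
    [0.3,[0,0,0],[0,0,0]],
  ],
)

```text
time_s: 19.25
tool_pos: [0.5363, 0.0885, 0.0277]
tool_rot: [-179.7, -0.1, 9.4]
force: [0.5, -0.6, -1.0]
grip_width: 0.0263
```

```bash
python3 - <<'E'
from f import *
o=env.get_obs();print(o['force'].round(2),st(o['tool_pos'][:2]*1000))
c=cam('side'); cv2.imwrite('pics/side5.png',cv2.resize(c['image'][160:260,190:300],None,fx=6,fy=6,interpolation=2))
E
```

```text
[ 0.45 -0.6  -0.98] [-21.8  -1.5]
```

View pics/side5.png

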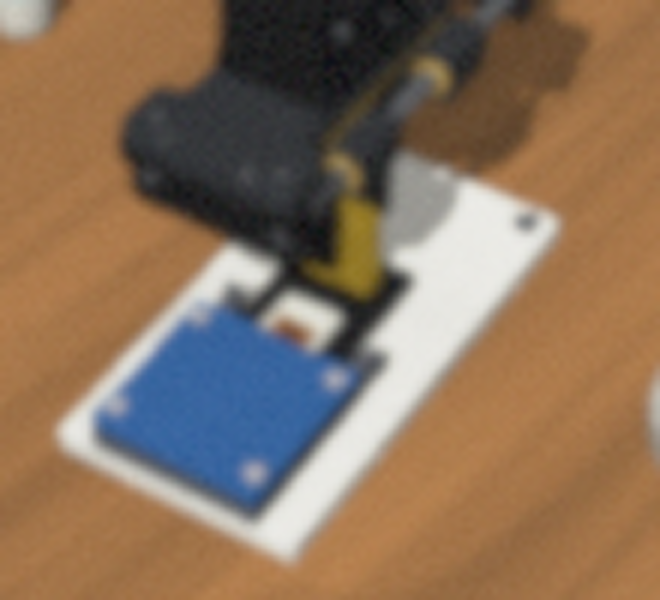

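The carrier sits under the roof with only the tab end showing; the tab is at crop (350,260). The fingers are open around the tab, with the tool about 3 mm forward of it. I'll centre the tool a little and lift straight up.

Call:
servo_tool(
  plan=[
    [0.3,[0,0.2,0],[0,0,0]],
    [0.3,[0,0.1,0],[0,0,0]],
    [0.3,[0,0,-0.2],[0,0,0]],
    [0.3,[0,0,-0.3],[0,0,0]],
  ],
)

```text
time_s: 19.63
tool_pos: [0.5362, 0.0855, 0.0323]
tool_rot: [-179.6, 0.0, 9.4]
force: [0.1, -0.0, -0.6]
grip_width: 0.0263
```

Call:
servo_tool(
  plan=[
    [0.3,[0,0,-0.6],[0,0,0]],
    [0.3,[0,0,-0.8],[0,0,0]],
    [0.3,[0,0,-0.8],[0,0,0]],
    [0.3,[0,0,-1.0],[0,0,0]],
    [0.3,[0,0,-1.0],[0,0,0]],
    [0.3,[0,0,-1.5],[0,0,0]],
    [0.3,[0,0,-2.0],[0,0,0]],
    [0.3,[0,0,-2.0],[0,0,0]],
  ],
)

```text
time_s: 20.3
tool_pos: [0.5343, 0.085, 0.1357]
tool_rot: [-179.6, 0.2, 9.5]
force: [0.1, -0.6, -0.9]
grip_width: 0.0263
```

Call:
servo_tool(
  plan=[
    [0.3,[0,3,-1],[0,0,0]],
    [0.3,[0,3,0],[0,0,0]],
    [0.3,[0,3,0],[0,0,0]],
    [0.3,[0,3,0],[0,0,0]],
    [0.3,[0,3,0],[0,0,0]],
    [0.3,[0,3,0],[0,0,0]],
    [0.3,[0,3,0],[0,0,0]],
    [0.3,[0,3,0],[0,0,0]],
    [0.3,[0,0,0],[0,0,0]],
  ],
)

```text
time_s: 21.05
tool_pos: [0.5834, -0.1574, 0.1646]
tool_rot: [180.0, -1.2, 10.1]
force: [-1.0, -1.1, -0.3]
grip_width: 0.0261
```

```bash
python3 - <<'E'
from f import *
c=cam('top'); h=cv2.cvtColor(c['image'],cv2.COLOR_BGR2HSV); H,S,V=[h[...,i].astype(int) for i in range(3)]
w=big((H>15)&(H<38)&(S>120)&(V>178),(220,195,300,240)); r=rect(onz(c,w,.060)); print('tab top',r,st(r[0]))
cv2.imwrite('pics/top6.png',cv2.resize(c['image'][160:250,190:330],None,fx=5,fy=5,interpolation=2))
E
```

```text
tab top (array([536.7,  83.6]), array([29.7, 11.2]), 3.88) [-26.6  -1.1]
```

View pics/top6.png

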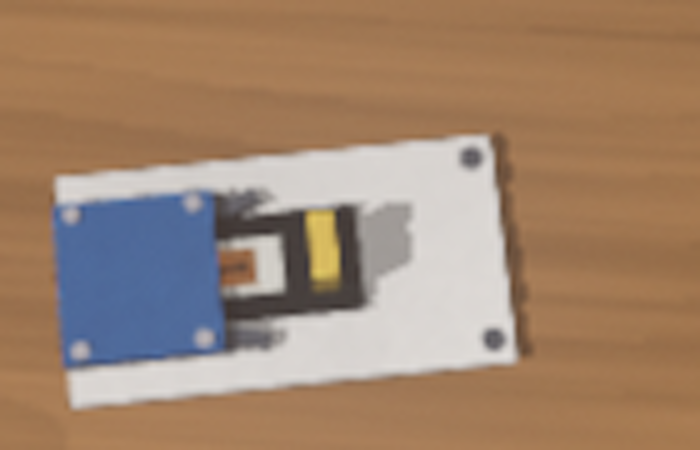

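The tab is upright at crop (323,245), about 1 mm off-centre. Its position agrees with where I felt contact to about 0.8 mm. I backed off fairly quickly, so it may have rebounded slightly. I'll close the fingers behind the tab, nudge it lightly and withdraw slowly to make sure it touches.

```bash
python3 -c "
from h import *
go([.543,.040,.10],9.5)"
```

```text
shift [ -0.67 -19.78   6.52] turn [-0.14 -1.2   0.74] force [-0.6  -0.19  0.06]
```

Call:
servo_tool(
  plan=[
    [0,[-0.1,-2.2,0.7],[0,-0.3,0.3]],
    [0,[-0.1,-2.2,0.7],[0,-0.3,0.3]],
    [0,[-0.1,-2.2,0.7],[0,-0.3,0]],
    [0,[-0.1,-2.2,0.7],[0,-0.3,0]],
    [0,[-0.1,-2.2,0.7],[0,0,0]],
    [0,[0,-2.2,0.7],[0,0,0]],
    [0,[0,-2.0,0.6],[0,0,0]],
    [0,[0,-1.5,0.5],[0,0,0]],
    [0,[0,-0.5,0],[0,0,0]],
    [0,[0,0,0],[0,0,0]],
    [0,[0,0,0],[0,0,0]],
  ],
)

```text
time_s: 22.02
tool_pos: [0.5485, 0.0323, 0.12]
tool_rot: [-179.8, -0.5, 10.1]
force: [0.4, -1.1, -0.5]
grip_width: 0.0007
```

```bash
python3 -c "
from h import *
go([.543,.040,.026],9.5)"
```

```text
shift [-0.49 -0.82  9.4 ] turn [-0.21 -0.51  0.61] force [ 0.39 -1.11 -0.45]
```

Call:
servo_tool(
  plan=[
    [0,[-0.25,-0.4,1.0],[-0.1,-0.3,0.4]],
    [0,[-0.2,-0.3,1.4],[-0.1,-0.2,0.2]],
    [0,[0,0,1.5],[0,0,0]],
    [0,[0,0,1.5],[0,0,0]],
    [0,[0,0,1.2],[0,0,0]],
    [0,[0,0,0.8],[0,0,0]],
    [0,[0,0,0.2],[0,0,0]],
    [0,[0,0,0],[0,0,0]],
    [0,[0,0,0],[0,0,0]],
  ],
)

```text
time_s: 22.77
tool_pos: [0.5422, 0.0319, 0.0362]
tool_rot: [179.8, 0.2, 8.8]
force: [0.6, 0.5, 0.0]
grip_width: 0.0004
```

```bash
python3 -c "
from f import *
go([.541,.055,.026],9.5); o=env.get_obs(); print(o['tool_pos'],o['tool_rot'])"
```

```text
shift [ 0.23 -2.3   1.01] turn [ 0.15  0.16 -0.74] force [0.59 0.47 0.03]
[0.54221486 0.03190887 0.03620738] [1.79849221e+02 1.63805104e-01 8.75770911e+00]
```

Call:
servo_tool(
  plan=[
    [0,[0.1,-0.4,0.3],[0,0,-0.4]],
    [0,[0.1,-0.5,0.3],[0,0,-0.2]],
    [0,[0,-0.5,0.2],[0,0,0]],
    [0,[0,-0.2,0],[0,0,0]],
    [0,[0,0,0],[0,0,0]],
  ],
)

```text
time_s: 23.18
tool_pos: [0.5436, 0.0499, 0.0295]
tool_rot: [179.8, -0.1, 9.4]
force: [0.1, 0.3, 0.1]
grip_width: 0.0003
```

Call:
servo_tool(
  plan=[
    [0,[0,-0.06,0],[0,0,0]],
    [0,[0,-0.06,0],[0,0,0]],
    [0,[0,-0.06,0],[0,0,0]],
    [0,[0,-0.06,0],[0,0,0]],
    [0,[0,-0.06,0],[0,0,0]],
  ],
)

```text
time_s: 23.6
tool_pos: [0.5436, 0.0536, 0.0304]
tool_rot: [179.8, -0.2, 9.4]
force: [1.1, 0.2, 0.5]
grip_width: 0.0004
```

Call:
servo_tool(
  plan=[
    [0,[0,-0.06,0.02],[0,0,0]],
    [0,[0,-0.06,0.02],[0,0,0]],
    [0,[0,-0.06,0.02],[0,0,0]],
    [0,[0,-0.06,0.02],[0,0,0]],
    [0,[0,-0.06,0.02],[0,0,0]],
    [0,[0,-0.06,0.01],[0,0,0]],
    [0,[0,-0.06,0],[0,0,0]],
    [0,[0,-0.06,0],[0,0,0]],
  ],
)

```text
time_s: 24.27
tool_pos: [0.5428, 0.0582, 0.0292]
tool_rot: [179.8, -0.2, 9.4]
force: [0.0, 0.2, -0.8]
grip_width: 0.0004
```

Call:
servo_tool(
  plan=[
    [0,[0,-0.04,0],[0,0,0]],
    [0,[0,-0.04,0],[0,0,0]],
    [0,[0,-0.04,0],[0,0,0]],
    [0,[0,-0.04,0],[0,0,0]],
  ],
)

```text
time_s: 24.6
tool_pos: [0.5425, 0.0601, 0.0292]
tool_rot: [179.8, -0.2, 9.4]
force: [0.4, 0.3, 0.9]
grip_width: 0.0006
```

Call:
servo_tool(
  plan=[
    [0,[0,-0.04,0],[0,0,0]],
    [0,[0,-0.04,0],[0,0,0]],
    [0,[0,-0.04,0],[0,0,0]],
  ],
)

```text
time_s: 24.85
tool_pos: [0.5423, 0.0614, 0.0292]
tool_rot: [179.8, -0.2, 9.4]
force: [-0.1, -0.4, 0.2]
grip_width: 0.0002
```

Call:
servo_tool(
  plan=[
    [0,[0,-0.04,0],[0,0,0]],
    [0,[0,-0.04,0],[0,0,0]],
    [0,[0,-0.04,0],[0,0,0]],
  ],
)

```text
time_s: 25.1
tool_pos: [0.5421, 0.0627, 0.0292]
tool_rot: [179.8, -0.2, 9.4]
force: [0.5, 0.7, 0.6]
grip_width: 0.0005
```

Call:
servo_tool(
  plan=[
    [0,[0,-0.04,0],[0,0,0]],
    [0,[0,-0.04,0],[0,0,0]],
    [0,[0,-0.04,0],[0,0,0]],
  ],
)

```text
time_s: 25.35
tool_pos: [0.5419, 0.064, 0.0292]
tool_rot: [179.8, -0.2, 9.4]
force: [-0.4, 0.1, 0.0]
grip_width: 0.0007
```

Call:
servo_tool(
  plan=[
    [0,[0,-0.04,0],[0,0,0]],
    [0,[0,-0.04,0],[0,0,0]],
  ],
)

```text
time_s: 25.52
tool_pos: [0.5418, 0.0649, 0.0292]
tool_rot: [179.8, -0.2, 9.4]
force: [0.4, -0.1, 0.4]
grip_width: 0.0005
```

Call:
servo_tool(
  plan=[
    [0,[0,-0.04,0],[0,0,0]],
    [0,[0,-0.04,0],[0,0,0]],
    [0,[0,-0.04,0],[0,0,0]],
  ],
)

```text
time_s: 25.77
tool_pos: [0.5416, 0.0662, 0.0292]
tool_rot: [179.8, -0.2, 9.4]
force: [-0.7, -0.3, -1.1]
grip_width: 0.0008
```

Call:
servo_tool(
  plan=[
    [0,[0,-0.04,0],[0,0,0]],
    [0,[0,-0.04,0],[0,0,0]],
    [0,[0,-0.04,0],[0,0,0]],
  ],
)

```text
time_s: 26.02
tool_pos: [0.5413, 0.0675, 0.0291]
tool_rot: [179.8, -0.2, 9.4]
force: [0.1, -0.1, -0.7]
grip_width: 0.0003
```

Call:
servo_tool(
  plan=[
    [0,[0,-0.04,0],[0,0,0]],
    [0,[0,-0.04,0],[0,0,0]],
    [0,[0,-0.04,0],[0,0,0]],
  ],
)

```text
time_s: 26.27
tool_pos: [0.5411, 0.0688, 0.0291]
tool_rot: [179.8, -0.2, 9.4]
force: [-0.7, -0.4, 0.2]
grip_width: 0.0005
```

Call:
servo_tool(
  plan=[
    [0,[0,-0.04,0],[0,0,0]],
    [0,[0,-0.04,0],[0,0,0]],
    [0,[0,-0.04,0],[0,0,0]],
  ],
)

```text
time_s: 26.52
tool_pos: [0.5409, 0.0698, 0.0291]
tool_rot: [179.8, -0.2, 9.4]
force: [1.1, -1.5, 0.3]
grip_width: 0.0005
```

Call:
servo_tool(
  plan=[
    [0,[0,-0.04,0],[0,0,0]],
    [0,[0,-0.04,0],[0,0,0]],
  ],
)

```text
time_s: 26.68
tool_pos: [0.5409, 0.0698, 0.0292]
tool_rot: [179.7, -0.2, 9.4]
force: [0.3, -1.1, 0.9]
grip_width: 0.0002
```

Call:
servo_tool(
  plan=[
    [0,[0,-0.04,0],[0,0,0]],
    [0,[0,-0.04,0],[0,0,0]],
  ],
)

```text
time_s: 26.85
tool_pos: [0.5409, 0.0697, 0.0292]
tool_rot: [179.6, -0.2, 9.3]
force: [0.7, -2.1, 0.4]
grip_width: 0.0003
```

Contact came on crisply at 1–2 N against the stop, so the carrier is seated. Now a slow retreat.

Call:
servo_tool(
  plan=[
    [0,[0,-0.02,0],[0,0,0]],
    [0,[0,-0.01,0],[0,0,0]],
    [0,[0,0,0],[0,0,0]],
    [0,[0,0,0],[0,0,0]],
    [0,[0,0.01,0],[0,0,0]],
    [0,[0,0.02,0],[0,0,0]],
    [0,[0,0.02,0],[0,0,0]],
    [0,[0,0.03,0],[0,0,0]],
    [0,[0,0.03,0],[0,0,0]],
    [0,[0,0.05,0],[0,0,0]],
    [0,[0,0.1,0],[0,0,0]],
    [0,[0,0.3,0],[0,0,0]],
    [0,[0,0.5,-0.2],[0,0,0]],
    [0,[0,0.8,-0.3],[0,0,0]],
    [0,[0,1,-0.8],[0,0,0]],
    [0,[0,1,-1.5],[0,0,0]],
    [0,[0,1.5,-2],[0,0,0]],
    [0,[0,2,-2],[0,0,0]],
    [0,[0,2,-2],[0,0,0]],
  ],
)

```text
time_s: 28.43
tool_pos: [0.5518, -0.0222, 0.1168]
tool_rot: [-180.0, 0.4, 9.8]
force: [0.4, -0.1, 1.4]
grip_width: 0.0003
```

Call:
servo_tool(
  plan=[
    [0,[0,3,-1],[0,0,0]],
    [0,[0,3,0],[0,0,0]],
    [0,[0,3,0],[0,0,0]],
    [0,[0,3,0],[0,0,0]],
    [0,[0,3,0],[0,0,0]],
    [0,[0,1,0],[0,0,0]],
    [0,[0,0,0],[0,0,0]],
    [0,[0,0,0],[0,0,0]],
  ],
)

```text
time_s: 29.1
tool_pos: [0.5825, -0.2006, 0.1378]
tool_rot: [179.5, -0.3, 9.2]
force: [0.3, 1.7, 0.6]
grip_width: 0.0003
```

```bash
python3 - <<'E'
from f import *
c=cam('top'); h=cv2.cvtColor(c['image'],cv2.COLOR_BGR2HSV); H,S,V=[h[...,i].astype(int) for i in range(3)]
w=big((H>15)&(H<38)&(S>120)&(V>178),(220,195,300,240)); r=rect(onz(c,w,.060)); print('tab top',r,st(r[0]))
o=env.get_obs();print(o['time_s'],o['tool_pos'],o['force'].round(1))
cv2.imwrite('pics/top7.png',c['image'])
E
```

```text
tab top (array([537.,  84.]), array([30.4, 10.8]), 11.72) [-26.3  -1.5]
29.15 [ 0.58254563 -0.20014721  0.13784645] [-0.3 -0.5 -0.3]
```

View pics/top7.png

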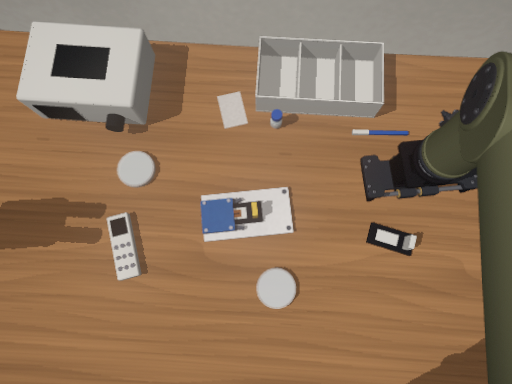

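The carrier is under the roof with its tab at (254,210). The spare at (391,238), the pen, the vial, both dishes and the handset all look unmoved, and the arm is clear. I'm handing in.

```bash
python3 -c "
from cell import env
env.sign_off()"
```

```text
the job is handed in; nothing more can be done
```

The yellow-tab carrier is seated against the hidden stop, and I handed the job in at about 29 s.

- **Placing and sliding:** I set the carrier on the open deck. To confirm contact I pressed it down a little, and the reading reached about 16 N vertically. I then slid it toe first in steps of 1 mm or less.
- **The stop:** I felt it with the toe about 36 mm inside the mouth. It gave roughly 1 mm per 5 N, as the springy buffer should. I pressed at about 6–7.5 N for most of a second. The highest push I read against the stop was 7.5 N, but forces were only read at the end of each move.
- **Letting go:** As the jaws opened, the tool drifted 6 mm towards the block, still reading about 2 N. To make sure the carrier was touching, I nudged the tab from behind with closed fingers. It met the stop firmly at 1–2 N, and I withdrew slowly.

**Last checks:**
- The tab sits about 26.3 mm behind the stage origin. First contact worked out at about 26.0 mm, so they agree within the camera's accuracy. The stop itself is hidden, so I could not see the contact.
- The carrier is about 1.5 mm to one side of my estimated stage centreline, slightly more than the 1.2 mm side clearance. I put that down to measurement error.
- The spare and the bystanders look unmoved, and the arm is clear of everything.

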